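Transfer exposed film canisters to the lab rack in reverse order

TASK

Move the four film canisters from the coloured cups of the grey camera rack to the wooden lab rack, one standing upright in each pocket, in reverse order: the canister nearest the brass knob of the camera rack goes into the pocket farthest from the lab rack's brass knob, the next one into the pocket beside it, and so on, so that the last lands nearest the lab rack's knob. Leave the smoked glass viewfinder hood and the black lens board where they are.

Things in the scene. Friction and masses are not known exactly. Their poses are not given: they have to be found in the camera images.
- red_can_center (a point): Centre, half-way up, of the red roll-film canister: a closed upright metal cylinder, 32 mm in diameter and 72 mm high, about 60 g, red all over with a thin bare aluminium line below the cap. Its z axis is the cylinder's axis. It starts standing loosely in the red cup.
- yellow_can_center (a point): Centre, half-way up, of the yellow roll-film canister: a closed upright metal cylinder, 32 mm in diameter and 72 mm high, about 60 g, yellow all over with a thin bare aluminium line below the cap. Its z axis is the cylinder's axis. It starts standing loosely in the yellow cup.
- green_can_center (a point): Centre, half-way up, of the green roll-film canister: a closed upright metal cylinder, 32 mm in diameter and 72 mm high, about 60 g, green all over with a thin bare aluminium line below the cap. Its z axis is the cylinder's axis. It starts standing loosely in the green cup.
- blue_can_center (a point): Centre, half-way up, of the blue roll-film canister: a closed upright metal cylinder, 32 mm in diameter and 72 mm high, about 60 g, blue all over with a thin bare aluminium line below the cap. Its z axis is the cylinder's axis. It starts standing loosely in the blue cup.
- red_cup: The red square open cup, 50 mm outside, 44 mm inside, 18 mm high, 4 mm floor, fixed on the grey camera rack. Origin: centre of its underside, 5 mm above the counter (a canister's foot stands 9 mm above the counter).
- yellow_cup: The yellow square open cup, 50 mm outside, 44 mm inside, 18 mm high, 4 mm floor, fixed on the grey camera rack. Origin: centre of its underside, 5 mm above the counter (a canister's foot stands 9 mm above the counter).
- green_cup: The green square open cup, 50 mm outside, 44 mm inside, 18 mm high, 4 mm floor, fixed on the grey camera rack. Origin: centre of its underside, 5 mm above the counter (a canister's foot stands 9 mm above the counter).
- blue_cup: The blue square open cup, 50 mm outside, 44 mm inside, 18 mm high, 4 mm floor, fixed on the grey camera rack. Origin: centre of its underside, 5 mm above the counter (a canister's foot stands 9 mm above the counter).
- camera_rack: Grey camera rack, fixed: a flat base 5 mm high carrying the four coloured cups in one row at y = +84, +28, -28 and -84 mm, x = 0; which cup is where differs each time. Origin: middle of the row, on the counter. +y points along the row to the end with the brass knob (28 mm wide, 27 mm high, on a black end plate at y = +136 mm); the cups are turned with the rack.
- lab_rack: Wooden lab rack, fixed, empty: a row of four pockets 52 by 52 mm inside, 4 mm walls 18 mm high, 5 mm floor (a canister's foot stands 5 mm above the counter). Origin: middle of the row, on the counter. +y points along the row to the end with the brass knob (28 mm wide, 27 mm high, on a black end plate at y = +136 mm). Pocket centres: y = +84, +28, -28, -84 mm, x = 0.
- viewfinder_hood: Bystander: smoked glass viewfinder hood, a loose open square frame 78 mm wide and 53 mm high on a black foot, beyond the racks. Origin: centre of its underside.
- lens_board: Bystander: black square lens board 110 by 110 mm, 6 mm thick, with a round steel flange 60 mm across and 4 mm high on it, lying flat and loose beyond the racks. Origin: centre of its underside.

How it is judged:
By the outcome, as a careful person would: the job done as asked, in the order asked, and still so for the second after the job is handed in, with the robot touching nothing.
It also fails if it takes over 99 s, if anything falls off the work surface, if the arm or the gripper's body presses on something with over 40 N, if the wrist force passes 120 N, or if a joint passes its speed limit or range.

ROBOT

A 6-joint arm with a two-finger parallel gripper is mounted at the origin on the work surface. World frame = base frame: x ahead of the robot, y to its left, z up, the work surface at z = 0. Lengths are in m, angles in rad, forces in N, time in s.
With the tool pointing down it reaches from about 0.375 to 0.9 m from the base axis. Payload 3.1 kg.
Tool frame: the origin (TCP) lies midway between the tips of the shut fingers; the grasp point (between the pads) lies 19 mm behind it; z points along the fingers, y is the line along which they close (so a half turn about z gives the same grasp; the last joint's range is limited). The gripper opens to 85 mm and grips with 20 to 120 N. Pads are 22 mm wide; open, the fingers measure 114 mm over their backs; the gripper's body (76 mm by 85 mm) begins 54 mm behind the grasp point. The pads swing forward as they close: fully open they stand 13 mm farther back than shut.
Start: joints at [-1.448, 0.527, 1.433, -0, 1.181, -0.178], TCP at [0.185, -0.597, 0.231] pointing down, gripper open.
Joint ranges: [-3.08, 3.08], [-0.75, 2.2], [0.22, 2.44], [-1.43, 4.57], [0, 2.65], [-2.85, 2.85]. Speed limits (rad/s): [2.79, 2.79, 3.14, 3.14, 3.14, 3.14].

INTERFACE

Orientations are given as a unit quaternion [x, y, z, w].
In Python, from station import manip gives the robot as it stands. The module is installed in compiled form; this text tells all that it offers.
- The arm moves only by the tool apply_moves, never from a script. Its arguments are lists of equal length, an entry for each row: "claw": the gripper's target within -1 to 1 (fully open at 1, half-way at 0, shut at -1); "travel": the shift along the tool's x, y, z scaled (see below), a list of three; "turn": the turn, a rotation vector about the tool's x, y, z scaled (see below), a list of three. In form: {"claw": [claw, ...], "travel": [[dx, dy, dz], ...], "turn": [[rx, ry, rz], ...]}. A call has 1 to 5 rows; each row is the pose to reach, as a shift and turn from the pose commanded when the call began, along the tool's axes at that moment, turning the shorter way round; what a row does not reach only later rows make up. The controller multiplies each number of a shift by 800 mm and each number of a turn by 180 degrees. A row lasts 1/12 s, in which the tool goes at most 41.7 mm and 7.16 degrees, less where a joint would pass 70% of its speed; a pose out of reach is approached as far as the arm can. A call with a number of a shift or a turn outside -1 to 1 is refused whole. A call with a gripper value outside its range is refused whole. The fingers move at their own pace and stop on an object; "newtons" is the grip in N (left out, the last holds). Time passes only in rows, so rows that repeat a pose let the fingers close. It gives the time, the measured TCP pose, the force, the opening and the grip force at its end, in the units of the state.
- manip.sense(): the state, without advancing time (a new reading comes with each control period).
- manip.snapshot(name): name is "scene" or "side" or "wrist"; returns a dict with "pixels" (384x512x3 uint8, red, green, blue), "depth" (384x512 float32, m along the optical axis (not along the pixel's ray), 0 where there is no reading), "intrinsics" (3x3 intrinsics, pixels), "R" (3x3) and "t" (3): a world point X has camera coordinates R X + t. Camera axes: x right, y down, z forward; pixel columns grow to the right and rows downward; lengths in m; the calibration is good to about 2 mm. A picture is of the moment at which its call begins.
- manip.sign_off(): hands the job in; it is judged then, once.
The state is a dict: "t": time; "q": joint angles; "qd": joint speeds; "tau": joint torques, N m; "tcp_pos": TCP position; "tool_rot": TCP orientation; "force": force on the tool from outside, world axes, zero at the start; "ft_torque": the same for the moment, N m; "finger_gap": opening from 0.0 (shut) to 1.0 (fully open); "gripper_force": force on a finger pad.
Only numpy, scipy, OpenCV 4.12 (cv2) and the standard library are available. Lean on these libraries where they do the work, as an engineer would, in place of code of your own. Each camera call takes 0.05 s, during which the arm holds its last target. There are 200 camera calls.

## Working session

There is one attempt and no reset: what is moved stays moved. The work goes in short steps, Python scripts to look and compute and a tool call to move; the robot and the scene stay as the last step left them, time stands still between calls to the robot, and variables do not carry over. Pictures are saved under pics/ and viewed, at most 14 in all, crops included, and the job is handed in when it is done.

Besides the shell and the picture viewer there is one more tool, called as name(argument=value, ...) on one line, values as JSON. apply_moves: Moves the arm, as the interface text tells. Shifts and turns lie within -1 to 1; 1 stands for 800 mm of shift or 180 degrees of turn. Its arguments: {"type":"object","properties":{"claw":{"type":"array","items":{"type":"number"}},"travel":{"type":"array","items":{"type":"array","items":{"type":"number"}}},"turn":{"type":"array","items":{"type":"array","items":{"type":"number"}}},"newtons":{"type":"number"}},"required":["claw","travel","turn"]}

```bash
mkdir -p pics
python3 - <<'E'
from station import manip
import cv2,numpy as np
s=manip.sense();print(s)
ims=[]
for n in("scene","side"):
    d=manip.snapshot(n);np.savez(n+".npz",**d);cv2.imwrite(f"pics/{n}0.png",d["pixels"][:,:,::-1])
E
```

```text
{'t': 0.0, 'q': array([-1.44851509e+00,  5.28472961e-01,  1.43392793e+00, -4.28923306e-05,
        1.18140110e+00, -1.78491101e-01]), 'qd': array([ 0.00100604,  0.00046427,  0.00046135, -0.00047572, -0.00195502,
        0.00041743]), 'tau': array([ 1.63542598e-03, -4.42345119e+01, -1.78026688e+01, -2.76941300e-04,
        8.43128830e-03,  1.10943975e-05]), 'tcp_pos': array([ 0.18509243, -0.59619658,  0.2303213 ]), 'tool_rot': array([ 9.88711469e-01,  1.49827936e-01,  1.12186776e-05, -1.10478869e-03]), 'force': array([-0.01721204, -0.34596572,  0.330344  ]), 'ft_torque': array([-0.02685702,  0.02969815,  0.03255424]), 'gripper_force': 0.0, 'finger_gap': 0.9986937868393756}
```

View pics/scene0.png

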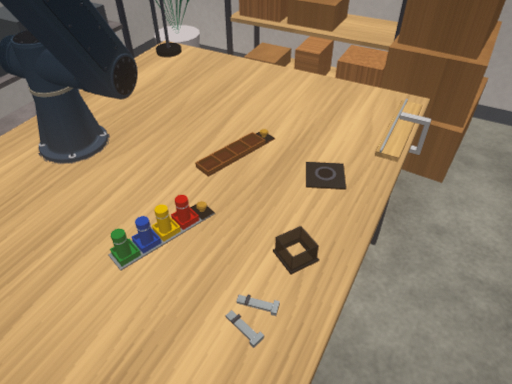

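View pics/side0.png

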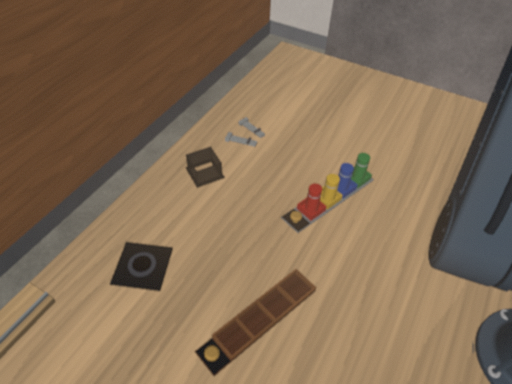

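The scene view shows green, blue, yellow and red cans at about (122,245), (146,233), (164,220), (183,210), with the camera knob at (202,207) beside red. The lab rack runs from (203,165) to its knob at (264,133). The side view agrees: lab knob at (211,353), red can at (314,197). So the mapping is red → y −84, yellow → −28, blue → +28, green → +84.

```bash
cat > h.py <<'E'
import numpy as np,cv2
def cloud(d):
    K=d["intrinsics"];Z=d["depth"];v,u=np.mgrid[:Z.shape[0],:Z.shape[1]]
    c=np.stack([(u-K[0,2])/K[0,0]*Z,(v-K[1,2])/K[1,1]*Z,Z],-1)
    return (c-d["t"])@d["R"]   # R^T (c-t)
def hsv(d): return cv2.cvtColor(np.ascontiguousarray(d["pixels"]),cv2.COLOR_RGB2HSV).astype(int)
HUE=dict(red=0,yellow=24,green=60,blue=118)
def colmask(d,c):
    H=hsv(d);dh=np.abs((H[...,0]-HUE[c]+90)%180-90)
    return (dh<9)&(H[...,1]>170)&(H[...,2]>60)
E
python3 - <<'E'
from h import *
win={"scene":{"knobC":(202,207),"knobL":(264,133)},"side":{"knobC":(296,215),"knobL":(211,353)}}
for n in("scene","side"):
    d=np.load(n+".npz");P=cloud(d)
    print(n,"cam",-d["R"].T@d["t"])
    for k,(u,v) in win[n].items(): print(k,P[v-1:v+2,u-1:u+2].reshape(-1,3).mean(0).round(4), hsv(d)[v,u])
    for c in HUE:
        m=colmask(d,c)&(P[...,2]>.03)&(P[...,2]<.1)&(np.linalg.norm(P[...,:2],axis=-1)<1); q=P[m]
        t=q[q[:,2]>.076]
        print(c,len(q),((q.max(0)+q.min(0))/2).round(4),q[:,2].max().round(4),len(t),((t.max(0)+t.min(0))/2).round(4) if len(t) else'')
    # lab rack: raised points near knobL
    u,v=win[n]["knobL"];k=P[v,u]
    m=(P[...,2]>.011)&(P[...,2]<.024)&(np.linalg.norm(P[...,:2]-k[:2],axis=-1)<.28)
    m=m.astype(np.uint8);_,L,S,C=cv2.connectedComponentsWithStats(m)
    i=1+S[1:,4].argmax();q=P[L==i][:,:2].astype(np.float32)
    print("lab",len(q),cv2.minAreaRect(q))
E
```

```text
scene cam [ 1.01500154 -0.66772442  0.75210238]
knobC [ 0.5451 -0.079   0.0262] [ 19 184 158]
knobL [0.5344 0.291  0.0258] [ 19 177 148]
red 243 [ 0.5207 -0.1245  0.0575] 0.0849 110 [ 0.5203 -0.1238  0.0805]
yellow 266 [ 0.4989 -0.1741  0.0577] 0.0853 116 [ 0.4988 -0.1736  0.0807]Traceback (most recent call last):
  File "<stdin>", line 10, in <module>
    return umr_maximum(a, axis, None, out, keepdims, initial, where)
ValueError: zero-size array to reduction operation maximum which has no identity
```

Run:
```python
from h import *
d=np.load("scene.npz");H=hsv(d)
for u,v in((122,250),(146,238),(121,236)):print(H[v,u])
KL={"scene":(264,133),"side":(211,353)};KC={"scene":(202,207),"side":(296,215)}
for n in("scene","side"):
    d=np.load(n+".npz");P=cloud(d)
    u,v=KC[n];k=P[v,u,:2]
    t=P[(P[...,2]>.076)&(P[...,2]<.09)&(np.linalg.norm(P[...,:2]-k,axis=-1)<.27)]
    # 4 caps: cluster along row
    _,lab,cen=cv2.kmeans(t[:,:2].astype(np.float32),4,None,(3,100,1e-6),10,cv2.KMEANS_PP_CENTERS)
    for i in range(4):
        q=t[lab[:,0]==i][:,:2].astype(np.float32);print(n,"cap",cv2.minEnclosingCircle(q),cen[i])
    for nm,KK in(("L",KL),("C",KC)):
        u,v=KK[n];k=P[v,u,:2]
        q=P[(P[...,2]>.024)&(P[...,2]<.031)&(np.linalg.norm(P[...,:2]-k,axis=-1)<.025)][:,:2].astype(np.float32)
        print(n,"knob"+nm,len(q),cv2.minEnclosingCircle(q))
    u,v=KL[n];k=P[v,u,:2]
    m=((P[...,2]>.012)&(P[...,2]<.024)&(np.linalg.norm(P[...,:2]-k,axis=-1)<.27)&(np.linalg.norm(P[...,:2]-k,axis=-1)>.022)).astype(np.uint8)
    q=P[m>0][:,:2].astype(np.float32);print("lab",len(q),cv2.minAreaRect(q),cv2.fitLine(q,cv2.DIST_HUBER,0,.01,.01).ravel())
```

```text
[ 54 139  86]
[116 137 106]
[ 60 148 126]
scene cap ((0.5206369757652283, -0.12417397648096085), 0.016655633226037025) [ 0.5214509  -0.12518297]
scene cap ((0.48317039012908936, -0.2248246967792511), 0.01688886620104313) [ 0.48480597 -0.22625197]
scene cap ((0.498798668384552, -0.17442992329597473), 0.01682836376130581) [ 0.4997398  -0.17521313]
scene cap ((0.46058061718940735, -0.2807505428791046), 0.016701333224773407) [ 0.46228322 -0.28177825]
scene knobL 30 ((0.5306901931762695, 0.2977149486541748), 0.012638294138014317)
scene knobC 54 ((0.5391819477081299, -0.07334955781698227), 0.012815267778933048)
lab 487 ((0.6070762872695923, 0.147117018699646), (0.23298214375972748, 0.33933162689208984), 78.60501098632812) [0.5731371  0.8194595  0.4821588  0.15943822]
side cap ((0.48059800267219543, -0.21955639123916626), 0.017940396443009377) [ 0.4788594  -0.21911371]
side cap ((0.515914797782898, -0.11910726130008698), 0.016333259642124176) [ 0.5153369  -0.11839872]
side cap ((0.4569776654243469, -0.27534210681915283), 0.017232604324817657) [ 0.45616892 -0.27455276]
side cap ((0.4922369122505188, -0.16893601417541504), 0.017202353104948997) [ 0.4931413  -0.16782533]
side knobL 152 ((0.5242851972579956, 0.30454355478286743), 0.013763236813247204)
side knobC 77 ((0.533089816570282, -0.06794781237840652), 0.014166257344186306)
lab 1027 ((0.5981671810150146, 0.15469244122505188), (0.23449809849262238, 0.33200719952583313), 79.94990539550781) [0.33245677 0.9431185  0.48010045 0.17153926]
```

```bash
cat >> h.py <<'E'
def R_(yaw):
    c,s=np.cos(yaw),np.sin(yaw);return np.array([[c,s,0],[s,-c,0],[0,0,-1.]])
def pose(s):
    from scipy.spatial.transform import Rotation as Ro
    M=Ro.from_quat(s["tool_rot"]).as_matrix();return np.array(s["tcp_pos"]),np.arctan2(M[1,0],M[0,0]),M
def plan(p,yaw,wps):
    """wps: (x,y,z,yaw_deg); prints one target (travel, turn) per call, 4 decimals rounded"""
    p=np.array(p,float)
    for w in wps:
        g=np.array(w[:3]);gy=np.deg2rad(w[3])
        dy=(gy-yaw+np.pi)%(2*np.pi)-np.pi
        n=int(max(np.ceil(np.linalg.norm(g-p)/.19-1e-3),np.ceil(abs(dy)/np.deg2rad(34)),1));p0=p.copy();y0=yaw
        for i in range(1,n+1):
            t=np.round(R_(yaw).T@(p0+(g-p0)*i/n-p)/.8,3);r=np.round(-(y0+dy*i/n-yaw)/np.pi,3)
            p=p+R_(yaw)@t*.8;yaw=yaw-r*np.pi
            print("travel",t.tolist(),"turn",r,"->",p.round(3),round(np.rad2deg(yaw),1))
    return p,yaw
E
python3 - <<'E'
from station import manip
from h import *
p,y,M=pose(manip.sense());print(p,np.rad2deg(y))
plan(p,y,[(.47,-.2,.30,69.2)])
d=np.load("scene.npz");P=cloud(d)
for u,v in((197,160),(208,171),(202,166),(255,138)):print(P[v,u].round(4))
d=np.load("side.npz");P=cloud(d)
for u,v in((298,272),(314,289),(305,280),(226,345)):print(P[v,u].round(4))
E
```

```text
[ 0.18512208 -0.5962767   0.23042358] 17.233037628836282
travel [0.162, -0.123, -0.029] turn -0.096 -> [ 0.28  -0.464  0.254] 34.5
travel [0.191, -0.068, -0.029] turn -0.096 -> [ 0.375 -0.332  0.277] 51.8
travel [0.204, -0.009, -0.029] turn -0.097 -> [ 0.47 -0.2   0.3 ] 69.3
[0.4038 0.1038 0.0009]
[0.4726 0.0603 0.0159]
[0.4452 0.071  0.0164]
[0.5076 0.2808 0.0045]
[0.4633 0.0635 0.0183]
[0.4172 0.0829 0.018 ]
[0.4426 0.0718 0.0156]
[0.5136 0.2717 0.0053]
```

apply_moves(claw=[1, 1, 1, 1, 1], travel=[[0.162, -0.123, -0.029], [0.162, -0.123, -0.029], [0.162, -0.123, -0.029], [0.162, -0.123, -0.029], [0.162, -0.123, -0.029]], turn=[[0, 0, -0.096], [0, 0, -0.096], [0, 0, -0.096], [0, 0, -0.096], [0, 0, -0.096]])

```text
t: 0.52
tcp_pos: [0.2828, -0.4577, 0.2548]
tool_rot: [0.954, 0.299, 0.001, -0.002]
force: [-0.9, -0.2, -0.1]
finger_gap: 0.996
gripper_force: 0.0
```

apply_moves(claw=[1, 1, 1, 1, 1], travel=[[0.191, -0.068, -0.029], [0.191, -0.068, -0.029], [0.191, -0.068, -0.029], [0.191, -0.068, -0.029], [0.191, -0.068, -0.029]], turn=[[0, 0, -0.096], [0, 0, -0.096], [0, 0, -0.096], [0, 0, -0.096], [0, 0, -0.096]])

```text
t: 0.93
tcp_pos: [0.3776, -0.3277, 0.2784]
tool_rot: [0.898, 0.439, 0.001, -0.001]
force: [-0.3, -0.7, -0.1]
finger_gap: 0.999
gripper_force: 0.0
```

apply_moves(claw=[1, 1, 1, 1, 1], travel=[[0.204, -0.009, -0.029], [0.204, -0.009, -0.029], [0.204, -0.009, -0.029], [0.204, -0.009, -0.029], [0.204, -0.009, -0.029]], turn=[[0, 0, -0.097], [0, 0, -0.097], [0, 0, -0.097], [0, 0, -0.097], [0, 0, -0.097]])

```text
t: 1.35
tcp_pos: [0.4735, -0.1958, 0.3018]
tool_rot: [0.821, 0.571, 0.002, 0.0]
force: [-0.7, -1.3, 0.2]
finger_gap: 1.002
gripper_force: 0.0
```

Run:
```python
from station import manip
from h import *
s=manip.sense();p,y,M=pose(s);print(s["t"],p,np.rad2deg(y),s["q"].round(2),M[2].round(4))
d=manip.snapshot("wrist");np.savez("w1.npz",**d);cv2.imwrite("pics/w1.png",d["pixels"][:,:,::-1])
print(-d["R"].T@d["t"],d["R"].round(3))
```

```text
1.35 [ 0.4734547  -0.19583139  0.30178779] 69.62145782311218 [-0.61  0.29  1.62  0.    1.23 -0.26] [ 0.0027  0.0027 -1.    ]
[ 0.49780028 -0.1295893   0.44540366] [[ 0.937 -0.349  0.004]
 [-0.337 -0.901  0.275]
 [-0.092 -0.259 -0.962]]
```

View pics/w1.png

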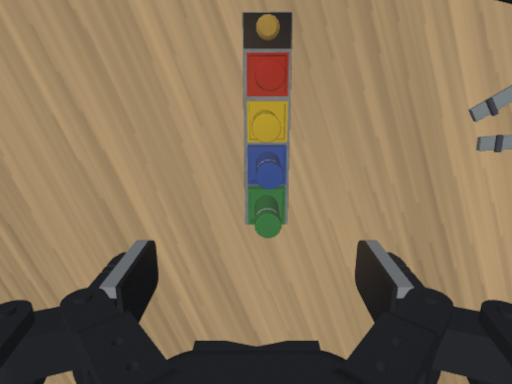

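The wrist view shows the row running straight up the image: knob (268,27), red (270,72), yellow (266,126), blue (269,173), green (267,222). The fingers straddle it at right angles, as needed.

```bash
cat > can.py <<'E'
import sys
from h import *
from station import manip
def caps(d,near=None):
    P=cloud(d);H=hsv(d);m=((P[...,2]>.072)&(P[...,2]<.09)&(H[...,1]>90)).astype(np.uint8)
    _,L,S,C=cv2.connectedComponentsWithStats(m)
    for i in range(1,len(S)):
        if S[i,4]<150: continue
        q=P[L==i];hh=np.median(H[L==i][:,0]);c=min(HUE,key=lambda c:abs((HUE[c]-hh+90)%180-90))
        q=q[q[:,2]>.076]
        if len(q)>50: print(c,S[i,4],np.round(cv2.minEnclosingCircle(q[:,:2].astype(np.float32))[0],4),round(np.median(q[:,2]),4))
E
python3 - <<'E'
from can import *
s=manip.sense();p,y,M=pose(s);print(p,np.rad2deg(y))
d=dict(np.load("w1.npz"));caps(d)
P=cloud(d)
q=P[(P[...,2]>.024)&(P[...,2]<.031)&(np.linalg.norm(P[...,:2]-P[27,268,:2],axis=-1)<.025)][:,:2].astype(np.float32);print("knob",cv2.minEnclosingCircle(q))
E
```

```text
[ 0.47179748 -0.19824696  0.30119751] 69.58250170397652
red 761 [ 0.5178 -0.1221] 0.0819
yellow 675 [ 0.4952 -0.1721] 0.0818
blue 626 [ 0.4809 -0.2231] 0.0817
green 555 [ 0.4582 -0.2784] 0.0816
knob ((0.5358616709709167, -0.07062751054763794), 0.013830798678100109)
```

Run:
```python
from h import *
p,y=plan((.470,-.2,.3),np.deg2rad(69.3),[(.518,-.122,.16,69.3),(.518,-.122,.035,69.3)])
plan(p,y,[(.518,-.122,.16,69.3),(.43,.04,.30,69.3)])
```

```text
travel [0.112, 0.022, 0.175] turn -0.0 -> [ 0.518 -0.122  0.16 ] 69.3
travel [0.0, -0.0, 0.156] turn -0.0 -> [ 0.518 -0.122  0.035] 69.3
travel [0.0, -0.0, -0.156] turn -0.0 -> [ 0.518 -0.122  0.16 ] 69.3
travel [0.075, -0.087, -0.087] turn -0.0 -> [ 0.474 -0.042  0.23 ] 69.3
travel [0.076, -0.088, -0.088] turn -0.0 -> [0.43 0.04 0.3 ] 69.3
```

apply_moves(claw=[1, 1, 1, 1, 1], travel=[[0.112, 0.022, 0.175], [0.112, 0.022, 0.175], [0.112, 0.022, 0.175], [0.112, 0.022, 0.175], [0.112, 0.022, 0.175]], turn=[[0, 0, 0], [0, 0, 0], [0, 0, 0], [0, 0, 0], [0, 0, 0]])

```text
t: 1.82
tcp_pos: [0.5147, -0.12, 0.1539]
tool_rot: [0.823, 0.569, -0.003, -0.006]
force: [-0.3, 1.3, 0.3]
finger_gap: 0.999
gripper_force: 0.0
```

apply_moves(claw=[1, 1, 1, 1, 1], travel=[[0, 0, 0], [0, 0, 0.05], [0, 0, 0.1], [0, 0, 0.13], [0, 0, 0.156]], turn=[[0, 0, 0], [0, 0, 0], [0, 0, 0], [0, 0, 0], [0, 0, 0]])

```text
t: 2.23
tcp_pos: [0.5187, -0.1255, 0.036]
tool_rot: [0.823, 0.567, 0.0, 0.001]
force: [-0.9, -0.4, 0.2]
finger_gap: 1.004
gripper_force: 0.0
```

apply_moves(claw=[1, 1, -1, -1, -1], travel=[[0, 0, 0], [0, 0, 0], [0, 0, 0], [0, 0, 0], [0, 0, 0]], turn=[[0, 0, 0], [0, 0, 0], [0, 0, 0], [0, 0, 0], [0, 0, 0]], newtons=30)

```text
t: 2.65
tcp_pos: [0.5196, -0.1238, 0.038]
tool_rot: [0.823, 0.568, 0.001, 0.002]
force: [0.1, 0.2, -0.8]
finger_gap: 0.605
gripper_force: 0.0
```

apply_moves(claw=[-1, -1, -1, -1, -1], travel=[[0, 0, 0], [0, 0, 0], [0, 0, 0], [0, 0, 0], [0, 0, 0]], turn=[[0, 0, 0], [0, 0, 0], [0, 0, 0], [0, 0, 0], [0, 0, 0]])

```text
t: 3.07
tcp_pos: [0.5188, -0.1231, 0.0373]
tool_rot: [0.823, 0.568, 0.0, 0.001]
force: [-1.5, -0.2, 6.6]
finger_gap: 0.361
gripper_force: 29.3
```

apply_moves(claw=[-1, -1, -1, -1, -1], travel=[[0, 0, -0.03], [0, 0, -0.07], [0, 0, -0.11], [0, 0, -0.14], [0, 0, -0.156]], turn=[[0, 0, 0], [0, 0, 0], [0, 0, 0], [0, 0, 0], [0, 0, 0]])

```text
t: 3.48
tcp_pos: [0.5197, -0.1233, 0.1643]
tool_rot: [0.823, 0.568, 0.001, 0.002]
force: [0.0, -0.3, -1.3]
finger_gap: 0.365
gripper_force: 30.0
```

apply_moves(claw=[-1, -1, -1, -1, -1], travel=[[0.015, -0.017, -0.017], [0.035, -0.04, -0.04], [0.055, -0.063, -0.063], [0.075, -0.087, -0.087], [0.075, -0.087, -0.087]], turn=[[0, 0, 0], [0, 0, 0], [0, 0, 0], [0, 0, 0], [0, 0, 0]])

```text
t: 3.9
tcp_pos: [0.4727, -0.0388, 0.2334]
tool_rot: [0.822, 0.569, 0.001, 0.0]
force: [0.1, -0.3, -1.4]
finger_gap: 0.367
gripper_force: 30.0
```

apply_moves(claw=[-1, -1, -1, -1, -1], travel=[[0.02, -0.023, -0.023], [0.04, -0.047, -0.047], [0.06, -0.07, -0.07], [0.076, -0.088, -0.088], [0.076, -0.088, -0.088]], turn=[[0, 0, 0], [0, 0, 0], [0, 0, 0], [0, 0, 0], [0, 0, 0]])

```text
t: 4.32
tcp_pos: [0.4296, 0.0418, 0.3032]
tool_rot: [0.822, 0.57, 0.002, 0.001]
force: [0.0, -0.1, -2.2]
finger_gap: 0.365
gripper_force: 30.1
```

Run:
```python
from can import *
d=manip.snapshot("wrist");d=manip.snapshot("wrist");np.savez("w2.npz",**d);cv2.imwrite("pics/w2.png",d["pixels"][:,:,::-1])
s=manip.sense();p,y,M=pose(s);print(s["t"],p,np.rad2deg(y),s["finger_gap"],s["gripper_force"])
```

```text
4.4167 [0.43045542 0.03971859 0.30117287] 69.34958801885631 0.3673555453598147 30.051410794258118
```

View pics/w2.png

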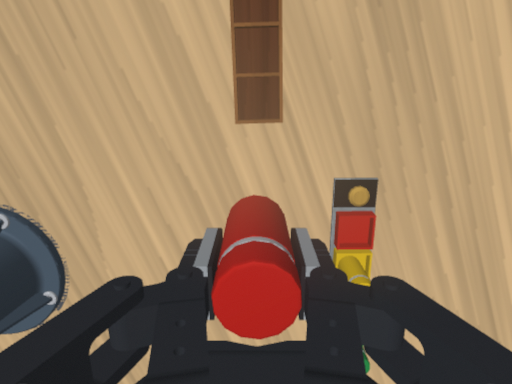

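The red can is held upright. The lab rack's near end is at row 122 (columns 235–283), with separators at rows 74 and 24. I'll intersect those pixels with the z = 18 mm plane.

Run:
```python
from h import *
d=np.load("w2.npz");K=d["intrinsics"];R=d["R"];t=d["t"];C=-R.T@t
def px(u,v,z):
    r=R.T@np.linalg.inv(K)@[u,v,1];return (C+r*(z-C[2])/r[2])[:2]
e1=px(235,122,.018);e2=px(283,121,.018);s1=(px(235,75,.018)+px(282,73,.018))/2;s2=(px(233,24,.018)+px(281,23,.018))/2
E=(e1+e2)/2;print(E,s1,s2,np.linalg.norm(e1-e2),np.linalg.norm(s1-E),np.linalg.norm(s2-s1))
k=np.array([.5275,.3011]);v=k-E;print(np.linalg.norm(v),np.rad2deg(np.arctan2(v[1],v[0])),np.rad2deg(np.arctan2(*(s2-E)[::-1])))
n=v/np.linalg.norm(v)
for yy in(-84,-28,28,84):print(yy,k-n*(136-yy)/1000,E+n*(yy+114)/1000)
```

```text
[0.4459034  0.06766426] [0.46521953 0.12106415] [0.48320218 0.17402889] 0.06040783442599522 0.05678609572549482 0.055934248802705616
0.2472857672187178 70.73311545179874 70.67581408802683
-84 [0.45490685 0.0934218 ] [0.45580247 0.09598401]
-28 [0.47338511 0.14628534] [0.47428072 0.14884755]
28 [0.49186336 0.19914888] [0.49275898 0.2017111 ]
84 [0.51034162 0.25201243] [0.51123723 0.25457464]
```

Run:
```python
from h import *
a=70.0
p,y=plan((.430,.040,.3),np.deg2rad(69.3),[(.4555,.095,.16,a),(.4555,.095,.033,a)])
print();p,y=plan(p,y,[(.4555,.095,.16,a),(.495,-.172,.16,a),(.495,-.172,.035,a)])
print();p,y=plan(p,y,[(.495,-.172,.16,a),(.474,.1475,.16,a),(.474,.1475,.033,a)])
print();p,y=plan(p,y,[(.474,.1475,.16,a),(.481,-.223,.16,a),(.481,-.223,.035,a)])
print();p,y=plan(p,y,[(.481,-.223,.16,a),(.4925,.2005,.16,a),(.4925,.2005,.033,a)])
print();p,y=plan(p,y,[(.4925,.2005,.16,a),(.458,-.278,.16,a),(.458,-.278,.035,a)])
print();p,y=plan(p,y,[(.458,-.278,.16,a),(.511,.2535,.16,a),(.511,.2535,.033,a),(.511,.2535,.16,a)])
```

```text
travel [0.076, 0.006, 0.175] turn -0.004 -> [0.456 0.095 0.16 ] 70.0
travel [-0.0, -0.0, 0.159] turn 0.0 -> [0.456 0.095 0.033] 70.0

travel [-0.0, -0.0, -0.159] turn 0.0 -> [0.456 0.095 0.16 ] 70.0
travel [-0.149, 0.08, 0.0] turn 0.0 -> [ 0.475 -0.039  0.16 ] 70.0
travel [-0.148, 0.08, 0.0] turn 0.0 -> [ 0.495 -0.172  0.16 ] 70.0
travel [-0.0, -0.0, 0.156] turn 0.0 -> [ 0.495 -0.172  0.035] 70.0

travel [-0.0, -0.0, -0.156] turn 0.0 -> [ 0.495 -0.172  0.16 ] 70.0
travel [0.183, -0.081, 0.0] turn 0.0 -> [ 0.484 -0.012  0.16 ] 70.0
travel [0.183, -0.08, 0.0] turn 0.0 -> [0.474 0.147 0.16 ] 70.0
travel [0.0, -0.0, 0.159] turn 0.0 -> [0.474 0.147 0.033] 70.0

travel [0.0, -0.0, -0.159] turn 0.0 -> [0.474 0.147 0.16 ] 70.0
travel [-0.216, 0.083, 0.0] turn 0.0 -> [ 0.477 -0.038  0.16 ] 70.0
travel [-0.216, 0.083, 0.0] turn 0.0 -> [ 0.481 -0.223  0.16 ] 70.0
travel [-0.0, 0.0, 0.156] turn 0.0 -> [ 0.481 -0.223  0.035] 70.0

travel [-0.0, 0.0, -0.156] turn 0.0 -> [ 0.481 -0.223  0.16 ] 70.0
travel [0.167, -0.056, 0.0] turn 0.0 -> [ 0.484 -0.082  0.16 ] 70.0
travel [0.168, -0.055, 0.0] turn 
[... 182 characters left out ...]
.159] turn 0.0 -> [0.492 0.2   0.16 ] 70.0
travel [-0.192, 0.055, 0.0] turn 0.0 -> [0.481 0.041 0.16 ] 70.0
travel [-0.192, 0.054, 0.0] turn 0.0 -> [ 0.469 -0.118  0.16 ] 70.0
travel [-0.193, 0.055, 0.0] turn 0.0 -> [ 0.458 -0.278  0.16 ] 70.0
travel [0.0, -0.0, 0.156] turn 0.0 -> [ 0.458 -0.278  0.035] 70.0

travel [0.0, -0.0, -0.156] turn 0.0 -> [ 0.458 -0.278  0.16 ] 70.0
travel [0.216, -0.055, 0.0] turn 0.0 -> [ 0.476 -0.101  0.16 ] 70.0
travel [0.216, -0.055, 0.0] turn 0.0 -> [0.493 0.076 0.16 ] 70.0
travel [0.215, -0.055, 0.0] turn 0.0 -> [0.511 0.253 0.16 ] 70.0
travel [0.0, 0.0, 0.159] turn 0.0 -> [0.511 0.253 0.033] 70.0
travel [0.0, 0.0, -0.159] turn 0.0 -> [0.511 0.253 0.16 ] 70.0
```

apply_moves(claw=[-1, -1, -1, -1, -1], travel=[[0.016, 0.001, 0.037], [0.033, 0.003, 0.075], [0.05, 0.004, 0.115], [0.066, 0.005, 0.152], [0.076, 0.006, 0.175]], turn=[[0, 0, -0.004], [0, 0, -0.004], [0, 0, -0.004], [0, 0, -0.004], [0, 0, -0.004]])

```text
t: 4.83
tcp_pos: [0.4554, 0.0945, 0.157]
tool_rot: [0.819, 0.573, -0.002, -0.001]
force: [-0.1, -0.3, -1.1]
finger_gap: 0.365
gripper_force: 30.1
```

apply_moves(claw=[-1, -1, -1, -1, -1], travel=[[0, 0, 0.02], [0, 0, 0.06], [0, 0, 0.1], [0, 0, 0.135], [0, 0, 0.152]], turn=[[0, 0, 0], [0, 0, 0], [0, 0, 0], [0, 0, 0], [0, 0, 0]])

```text
t: 5.25
tcp_pos: [0.4548, 0.0937, 0.0351]
tool_rot: [0.82, 0.573, -0.002, -0.002]
force: [0.2, -0.3, -1.2]
finger_gap: 0.371
gripper_force: 30.1
```

apply_moves(claw=[-1, -1, -1, -1, 0], travel=[[0, 0, 0.007], [0, 0, 0.007], [0, 0, 0.007], [0, 0, 0.007], [0, 0, 0.007]], turn=[[0, 0, 0], [0, 0, 0], [0, 0, 0], [0, 0, 0], [0, 0, 0]])

```text
t: 5.67
tcp_pos: [0.4567, 0.0943, 0.0333]
tool_rot: [0.819, 0.573, -0.0, 0.0]
force: [0.5, -0.3, 0.6]
finger_gap: 0.488
gripper_force: 0.0
```

apply_moves(claw=[0.5, 1, 1, 1, 1], travel=[[0, 0, 0], [0, 0, 0], [0, 0, 0], [0, 0, 0], [0, 0, 0]], turn=[[0, 0, 0], [0, 0, 0], [0, 0, 0], [0, 0, 0], [0, 0, 0]])

```text
t: 6.08
tcp_pos: [0.4564, 0.0949, 0.0338]
tool_rot: [0.819, 0.573, 0.0, 0.0]
force: [0.2, -0.1, -0.4]
finger_gap: 1.0
gripper_force: 0.0
```

apply_moves(claw=[1, 1, 1, 1, 1], travel=[[0, 0, 0], [0, 0, -0.03], [0, 0, -0.07], [0, 0, -0.12], [0, 0, -0.159]], turn=[[0, 0, 0], [0, 0, 0], [0, 0, 0], [0, 0, 0], [0, 0, 0]])

```text
t: 6.5
tcp_pos: [0.4562, 0.0949, 0.1628]
tool_rot: [0.819, 0.573, 0.0, 0.0]
force: [0.5, 0.4, -0.2]
finger_gap: 1.001
gripper_force: 0.0
```

apply_moves(claw=[1, 1, 1, 1, 1], travel=[[-0.04, 0.021, 0], [-0.08, 0.043, 0], [-0.115, 0.062, 0], [-0.149, 0.08, 0], [-0.149, 0.08, 0]], turn=[[0, 0, 0], [0, 0, 0], [0, 0, 0], [0, 0, 0], [0, 0, 0]])

```text
t: 6.92
tcp_pos: [0.4779, -0.044, 0.1615]
tool_rot: [0.821, 0.572, 0.001, 0.002]
force: [0.5, -0.0, 0.4]
finger_gap: 0.999
gripper_force: 0.0
```

apply_moves(claw=[1, 1, 1, 1, 1], travel=[[-0.04, 0.021, 0], [-0.08, 0.043, 0], [-0.115, 0.062, 0], [-0.148, 0.08, 0], [-0.148, 0.08, 0]], turn=[[0, 0, 0], [0, 0, 0], [0, 0, 0], [0, 0, 0], [0, 0, 0]])

```text
t: 7.33
tcp_pos: [0.4975, -0.1776, 0.1613]
tool_rot: [0.82, 0.572, 0.001, 0.003]
force: [-0.1, -1.2, 0.7]
finger_gap: 1.001
gripper_force: 0.0
```

Run:
```python
from can import *
manip.snapshot("wrist")
s=manip.sense();p,y,M=pose(s);print(s["t"],p,np.rad2deg(y),s["finger_gap"])
for n in("scene","side"):
    d=manip.snapshot(n);print(n);caps(d)
cv2.imwrite("pics/side1.png",d["pixels"][:,:,::-1])
```

```text
7.3833 [ 0.49598558 -0.17464083  0.16089959] 69.7625396643582 0.998354022855248
scene
yellow 357 [0.8865 1.48  ] 0.0829
green 155 [ 0.4607 -0.2812] 0.081
side
yellow 488 [ 1.6632 -0.3604] 0.0829
red 186 [0.4559 0.0969] 0.0773
```

View pics/side1.png

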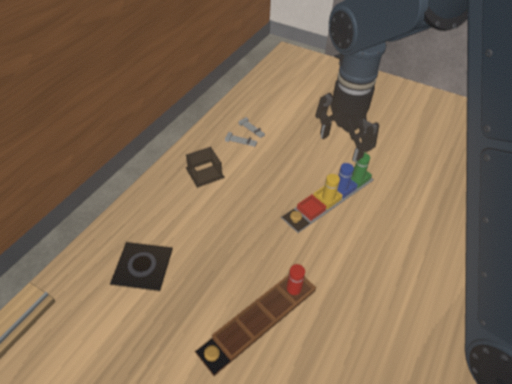

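The red can stands upright in the lab pocket farthest from the knob, at about (297,280). The other three are undisturbed. Next is yellow.

apply_moves(claw=[1, 1, 1, 1, 1], travel=[[0, 0, 0], [0, 0, 0.04], [0, 0, 0.085], [0, 0, 0.125], [0, 0, 0.156]], turn=[[0, 0, 0], [0, 0, 0], [0, 0, 0], [0, 0, 0], [0, 0, 0]])

```text
t: 7.9
tcp_pos: [0.4941, -0.1699, 0.0344]
tool_rot: [0.819, 0.574, -0.0, -0.001]
force: [-0.5, -0.4, -0.2]
finger_gap: 0.999
gripper_force: 0.0
```

apply_moves(claw=[1, -1, -1, -1, -1], travel=[[0, 0, 0], [0, 0, 0], [0, 0, 0], [0, 0, 0], [0, 0, 0]], turn=[[0, 0, 0], [0, 0, 0], [0, 0, 0], [0, 0, 0], [0, 0, 0]])

```text
t: 8.32
tcp_pos: [0.4963, -0.1726, 0.0379]
tool_rot: [0.819, 0.574, 0.001, 0.002]
force: [0.4, 0.3, 0.3]
finger_gap: 0.455
gripper_force: 0.0
```

apply_moves(claw=[-1, -1, -1, -1, -1], travel=[[0, 0, 0], [0, 0, 0], [0, 0, 0], [0, 0, 0], [0, 0, 0]], turn=[[0, 0, 0], [0, 0, 0], [0, 0, 0], [0, 0, 0], [0, 0, 0]])

```text
t: 8.73
tcp_pos: [0.496, -0.1726, 0.0379]
tool_rot: [0.819, 0.573, 0.001, 0.001]
force: [-0.9, 1.9, 6.2]
finger_gap: 0.366
gripper_force: 29.2
```

apply_moves(claw=[-1, -1, -1, -1, -1], travel=[[0, 0, -0.03], [0, 0, -0.07], [0, 0, -0.11], [0, 0, -0.145], [0, 0, -0.156]], turn=[[0, 0, 0], [0, 0, 0], [0, 0, 0], [0, 0, 0], [0, 0, 0]])

```text
t: 9.15
tcp_pos: [0.4974, -0.1735, 0.1657]
tool_rot: [0.819, 0.573, 0.002, 0.004]
force: [0.2, -0.1, -0.5]
finger_gap: 0.367
gripper_force: 29.9
```

apply_moves(claw=[-1, -1, -1, -1, -1], travel=[[0.035, -0.015, 0], [0.075, -0.033, 0], [0.115, -0.051, 0], [0.155, -0.068, 0], [0.183, -0.081, 0]], turn=[[0, 0, 0], [0, 0, 0], [0, 0, 0], [0, 0, 0], [0, 0, 0]])

```text
t: 9.57
tcp_pos: [0.4831, -0.01, 0.1609]
tool_rot: [0.819, 0.574, -0.0, -0.001]
force: [0.6, 1.1, -1.5]
finger_gap: 0.367
gripper_force: 29.9
```

apply_moves(claw=[-1, -1, -1, -1, -1], travel=[[0.04, -0.018, 0], [0.08, -0.035, 0], [0.12, -0.053, 0], [0.155, -0.068, 0], [0.183, -0.08, 0]], turn=[[0, 0, 0], [0, 0, 0], [0, 0, 0], [0, 0, 0], [0, 0, 0]])

```text
t: 9.98
tcp_pos: [0.4734, 0.1492, 0.1608]
tool_rot: [0.819, 0.574, -0.0, -0.0]
force: [0.4, -0.9, -0.1]
finger_gap: 0.366
gripper_force: 29.9
```

apply_moves(claw=[-1, -1, -1, -1, -1], travel=[[0, 0, 0], [0, 0, 0], [0, 0, 0.02], [0, 0, 0.06], [0, 0, 0.1]], turn=[[0, 0, 0], [0, 0, 0], [0, 0, 0], [0, 0, 0], [0, 0, 0]])

```text
t: 10.4
tcp_pos: [0.476, 0.1459, 0.0812]
tool_rot: [0.82, 0.573, 0.002, 0.001]
force: [-0.0, -0.4, -1.8]
finger_gap: 0.367
gripper_force: 29.9
```

Place yellow, then go to blue and grasp it.

apply_moves(claw=[-1, -1, -1, -1, -1], travel=[[0, 0, 0.03], [0, 0, 0.05], [0, 0, 0.059], [0, 0, 0.059], [0, 0, 0.059]], turn=[[0, 0, 0], [0, 0, 0], [0, 0, 0], [0, 0, 0], [0, 0, 0]])

```text
t: 10.82
tcp_pos: [0.4747, 0.1459, 0.0337]
tool_rot: [0.82, 0.573, -0.0, 0.0]
force: [-0.3, -0.4, -1.2]
finger_gap: 0.367
gripper_force: 29.9
```

apply_moves(claw=[-1, 0, 0.5, 1, 1], travel=[[0, 0, 0], [0, 0, 0], [0, 0, 0], [0, 0, 0], [0, 0, 0]], turn=[[0, 0, 0], [0, 0, 0], [0, 0, 0], [0, 0, 0], [0, 0, 0]])

```text
t: 11.23
tcp_pos: [0.4746, 0.1469, 0.034]
tool_rot: [0.819, 0.573, 0.0, 0.0]
force: [-0.2, 0.2, -1.2]
finger_gap: 0.901
gripper_force: 0.0
```

apply_moves(claw=[1, 1, 1, 1, 1], travel=[[0, 0, 0], [0, 0, 0], [0, 0, 0], [0, 0, -0.03], [0, 0, -0.07]], turn=[[0, 0, 0], [0, 0, 0], [0, 0, 0], [0, 0, 0], [0, 0, 0]])

```text
t: 11.65
tcp_pos: [0.4723, 0.1468, 0.0881]
tool_rot: [0.819, 0.573, -0.003, -0.002]
force: [0.4, -0.0, 0.4]
finger_gap: 0.999
gripper_force: 0.0
```

apply_moves(claw=[1, 1, 1, 1, 1], travel=[[0, 0, -0.04], [0, 0, -0.08], [0, 0, -0.089], [0, 0, -0.089], [0, 0, -0.089]], turn=[[0, 0, 0], [0, 0, 0], [0, 0, 0], [0, 0, 0], [0, 0, 0]])

```text
t: 12.07
tcp_pos: [0.4741, 0.147, 0.1608]
tool_rot: [0.819, 0.573, 0.0, 0.0]
force: [-0.1, -0.7, -0.6]
finger_gap: 1.002
gripper_force: 0.0
```

apply_moves(claw=[1, 1, 1, 1, 1], travel=[[-0.043, 0.017, 0], [-0.086, 0.033, 0], [-0.13, 0.05, 0], [-0.173, 0.066, 0], [-0.216, 0.083, 0]], turn=[[0, 0, 0], [0, 0, 0], [0, 0, 0], [0, 0, 0], [0, 0, 0]])

```text
t: 12.48
tcp_pos: [0.4758, -0.0391, 0.1588]
tool_rot: [0.819, 0.574, -0.002, -0.002]
force: [-0.2, 0.2, -0.3]
finger_gap: 1.002
gripper_force: 0.0
```

apply_moves(claw=[1, 1, 1, 1, 1], travel=[[-0.043, 0.017, 0], [-0.086, 0.033, 0], [-0.13, 0.05, 0], [-0.173, 0.066, 0], [-0.216, 0.083, 0]], turn=[[0, 0, 0], [0, 0, 0], [0, 0, 0], [0, 0, 0], [0, 0, 0]])

```text
t: 12.9
tcp_pos: [0.4791, -0.2241, 0.1584]
tool_rot: [0.819, 0.573, -0.001, -0.003]
force: [0.2, -0.4, 0.1]
finger_gap: 0.996
gripper_force: 0.0
```

apply_moves(claw=[1, 1, 1, 1, 1], travel=[[0, 0, 0], [0, 0, 0], [0, 0, 0], [0, 0, 0.03], [0, 0, 0.056]], turn=[[0, 0, 0], [0, 0, 0], [0, 0, 0], [0, 0, 0], [0, 0, 0]])

```text
t: 13.32
tcp_pos: [0.4807, -0.2214, 0.1155]
tool_rot: [0.819, 0.574, 0.0, -0.0]
force: [0.5, 0.5, -0.3]
finger_gap: 1.002
gripper_force: 0.0
```

Run:
```python
from can import *
d=manip.snapshot("wrist");cv2.imwrite("pics/w3.png",d["pixels"][:,:,::-1]);caps(d)
s=manip.sense();p,y,M=pose(s);print(s["t"],p,np.rad2deg(y),s["finger_gap"])
d=manip.snapshot("side");print("side");caps(d)
```

```text
blue 2396 [ 0.4801 -0.2232] 0.0817
green 2010 [ 0.458  -0.2785] 0.0815
13.3667 [ 0.47811385 -0.21949066  0.11154613] 70.08121298852409 0.9954645763051527
side
yellow 485 [ 1.6589 -0.3576] 0.083
red 187 [0.4567 0.0967] 0.0774
yellow 195 [0.4741 0.1488] 0.0775
```

View pics/w3.png

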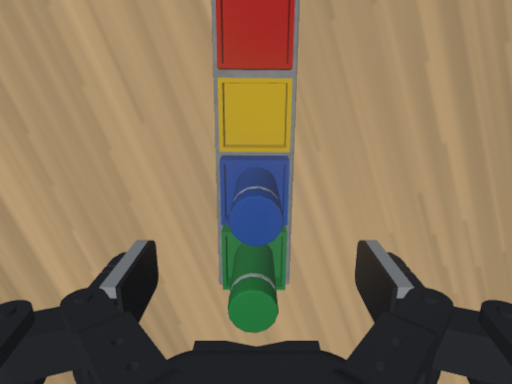

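The wrist view shows the red and yellow cups empty. Blue (256,215) and green (252,305) are standing between the fingers' planes. Yellow stands in its pocket at (0.474, 0.149). Next I'll grasp blue and carry it over.

apply_moves(claw=[1, 1, 1, 1, 1], travel=[[0, 0, 0.03], [0, 0, 0.06], [0, 0, 0.09], [0, 0, 0.1], [0, 0, 0.1]], turn=[[0, 0, 0], [0, 0, 0], [0, 0, 0], [0, 0, 0], [0, 0, 0]])

```text
t: 13.83
tcp_pos: [0.4798, -0.2213, 0.0348]
tool_rot: [0.819, 0.574, -0.001, -0.002]
force: [0.5, 0.0, 0.7]
finger_gap: 1.003
gripper_force: 0.0
```

apply_moves(claw=[1, -1, -1, -1, -1], travel=[[0, 0, 0], [0, 0, 0], [0, 0, 0], [0, 0, 0], [0, 0, 0]], turn=[[0, 0, 0], [0, 0, 0], [0, 0, 0], [0, 0, 0], [0, 0, 0]])

```text
t: 14.25
tcp_pos: [0.4814, -0.2236, 0.0371]
tool_rot: [0.819, 0.573, 0.0, 0.001]
force: [0.7, -0.3, 0.8]
finger_gap: 0.451
gripper_force: 0.0
```

apply_moves(claw=[-1, -1, -1, -1, -1], travel=[[0, 0, 0], [0, 0, 0], [0, 0, 0], [0, 0, 0], [0, 0, 0]], turn=[[0, 0, 0], [0, 0, 0], [0, 0, 0], [0, 0, 0], [0, 0, 0]])

```text
t: 14.67
tcp_pos: [0.4811, -0.2235, 0.0369]
tool_rot: [0.819, 0.573, 0.0, 0.001]
force: [0.0, 0.6, 5.5]
finger_gap: 0.364
gripper_force: 29.7
```

apply_moves(claw=[-1, -1, -1, -1, -1], travel=[[0, 0, -0.03], [0, 0, -0.07], [0, 0, -0.11], [0, 0, -0.145], [0, 0, -0.156]], turn=[[0, 0, 0], [0, 0, 0], [0, 0, 0], [0, 0, 0], [0, 0, 0]])

```text
t: 15.08
tcp_pos: [0.4827, -0.2245, 0.1648]
tool_rot: [0.819, 0.573, 0.001, 0.003]
force: [1.1, -0.9, -0.8]
finger_gap: 0.365
gripper_force: 30.0
```

apply_moves(claw=[-1, -1, -1, -1, -1], travel=[[0.035, -0.012, 0], [0.075, -0.025, 0], [0.11, -0.037, 0], [0.145, -0.049, 0], [0.167, -0.056, 0]], turn=[[0, 0, 0], [0, 0, 0], [0, 0, 0], [0, 0, 0], [0, 0, 0]])

```text
t: 15.5
tcp_pos: [0.4829, -0.0795, 0.1601]
tool_rot: [0.819, 0.574, -0.001, -0.002]
force: [-0.2, -0.0, -1.5]
finger_gap: 0.37
gripper_force: 30.0
```

apply_moves(claw=[-1, -1, -1, -1, -1], travel=[[0.035, -0.012, 0], [0.07, -0.023, 0], [0.105, -0.035, 0], [0.14, -0.046, 0], [0.168, -0.055, 0]], turn=[[0, 0, 0], [0, 0, 0], [0, 0, 0], [0, 0, 0], [0, 0, 0]])

```text
t: 15.92
tcp_pos: [0.4882, 0.061, 0.1602]
tool_rot: [0.819, 0.574, -0.001, -0.001]
force: [1.2, 0.5, -0.8]
finger_gap: 0.366
gripper_force: 30.0
```

apply_moves(claw=[-1, -1, -1, -1, -1], travel=[[0.035, -0.012, 0], [0.07, -0.023, 0], [0.105, -0.035, 0], [0.14, -0.047, 0], [0.167, -0.056, 0]], turn=[[0, 0, 0], [0, 0, 0], [0, 0, 0], [0, 0, 0], [0, 0, 0]])

```text
t: 16.33
tcp_pos: [0.492, 0.2019, 0.1601]
tool_rot: [0.819, 0.574, -0.001, -0.0]
force: [0.4, 0.2, -0.3]
finger_gap: 0.37
gripper_force: 30.0
```

apply_moves(claw=[-1, -1, -1, -1, -1], travel=[[0, 0, 0], [0, 0, 0], [0, 0, 0.02], [0, 0, 0.06], [0, 0, 0.1]], turn=[[0, 0, 0], [0, 0, 0], [0, 0, 0], [0, 0, 0], [0, 0, 0]])

```text
t: 16.75
tcp_pos: [0.4939, 0.1988, 0.0809]
tool_rot: [0.82, 0.573, 0.001, 0.001]
force: [-0.1, 0.9, -0.1]
finger_gap: 0.365
gripper_force: 30.0
```

apply_moves(claw=[-1, -1, -1, -1, -1], travel=[[0, 0, 0.03], [0, 0, 0.05], [0, 0, 0.059], [0, 0, 0.059], [0, 0, 0.059]], turn=[[0, 0, 0], [0, 0, 0], [0, 0, 0], [0, 0, 0], [0, 0, 0]])

```text
t: 17.17
tcp_pos: [0.4928, 0.1987, 0.0335]
tool_rot: [0.82, 0.573, -0.0, -0.0]
force: [-0.6, 0.5, 0.6]
finger_gap: 0.368
gripper_force: 29.9
```

apply_moves(claw=[-1, 0, 0.5, 1, 1], travel=[[0, 0, 0], [0, 0, 0], [0, 0, 0], [0, 0, 0], [0, 0, 0]], turn=[[0, 0, 0], [0, 0, 0], [0, 0, 0], [0, 0, 0], [0, 0, 0]])

```text
t: 17.58
tcp_pos: [0.493, 0.1999, 0.034]
tool_rot: [0.819, 0.573, 0.0, 0.0]
force: [-0.2, -0.2, -0.5]
finger_gap: 0.903
gripper_force: 0.0
```

apply_moves(claw=[1, 1, 1, 1, 1], travel=[[0, 0, 0], [0, 0, 0], [0, 0, 0], [0, 0, -0.03], [0, 0, -0.07]], turn=[[0, 0, 0], [0, 0, 0], [0, 0, 0], [0, 0, 0], [0, 0, 0]])

```text
t: 18.0
tcp_pos: [0.4906, 0.1994, 0.0879]
tool_rot: [0.819, 0.573, -0.003, -0.001]
force: [1.0, 0.6, 0.3]
finger_gap: 1.001
gripper_force: 0.0
```

apply_moves(claw=[1, 1, 1, 1, 1], travel=[[0, 0, -0.04], [0, 0, -0.08], [0, 0, -0.089], [0, 0, -0.089], [0, 0, -0.089]], turn=[[0, 0, 0], [0, 0, 0], [0, 0, 0], [0, 0, 0], [0, 0, 0]])

```text
t: 18.42
tcp_pos: [0.4925, 0.1999, 0.1608]
tool_rot: [0.819, 0.573, 0.0, 0.0]
force: [-0.5, -0.7, -0.7]
finger_gap: 1.004
gripper_force: 0.0
```

apply_moves(claw=[1, 1, 1, 1, 1], travel=[[-0.04, 0.011, 0], [-0.08, 0.023, 0], [-0.12, 0.034, 0], [-0.16, 0.046, 0], [-0.192, 0.055, 0]], turn=[[0, 0, 0], [0, 0, 0], [0, 0, 0], [0, 0, 0], [0, 0, 0]])

```text
t: 18.83
tcp_pos: [0.4798, 0.0388, 0.1588]
tool_rot: [0.819, 0.573, -0.002, -0.002]
force: [-0.5, -0.9, 0.5]
finger_gap: 0.998
gripper_force: 0.0
```

apply_moves(claw=[1, 1, 1, 1, 1], travel=[[-0.04, 0.011, 0], [-0.08, 0.023, 0], [-0.12, 0.034, 0], [-0.16, 0.045, 0], [-0.192, 0.054, 0]], turn=[[0, 0, 0], [0, 0, 0], [0, 0, 0], [0, 0, 0], [0, 0, 0]])

```text
t: 19.25
tcp_pos: [0.468, -0.1203, 0.1588]
tool_rot: [0.82, 0.573, -0.001, -0.002]
force: [0.2, 0.6, -0.5]
finger_gap: 1.002
gripper_force: 0.0
```

apply_moves(claw=[1, 1, 1, 1, 1], travel=[[-0.04, 0.011, 0], [-0.08, 0.023, 0], [-0.12, 0.034, 0], [-0.16, 0.046, 0], [-0.193, 0.055, 0]], turn=[[0, 0, 0], [0, 0, 0], [0, 0, 0], [0, 0, 0], [0, 0, 0]])

```text
t: 19.67
tcp_pos: [0.4568, -0.2804, 0.1585]
tool_rot: [0.82, 0.573, -0.0, -0.002]
force: [0.0, -0.1, -1.0]
finger_gap: 0.995
gripper_force: 0.0
```

apply_moves(claw=[1, 1, 1, 1, 1], travel=[[0, 0, 0], [0, 0, 0], [0, 0, 0], [0, 0, 0.03], [0, 0, 0.056]], turn=[[0, 0, 0], [0, 0, 0], [0, 0, 0], [0, 0, 0], [0, 0, 0]])

```text
t: 20.08
tcp_pos: [0.4582, -0.2772, 0.1156]
tool_rot: [0.819, 0.574, 0.0, 0.0]
force: [0.4, 1.0, -0.6]
finger_gap: 1.0
gripper_force: 0.0
```

Run:
```python
from can import *
d=manip.snapshot("wrist");caps(d)
s=manip.sense();p,y,M=pose(s);print(s["t"],p,np.rad2deg(y),s["finger_gap"],s["q"].round(2))
d=manip.snapshot("side");print("side");caps(d)
d=manip.snapshot("scene");print("scene");caps(d)
```

```text
green 2344 [ 0.458  -0.2786] 0.0816
20.1333 [ 0.45574811 -0.27501102  0.11159588] 70.06601073457064 1.0036526087354705 [-0.75  0.58  1.76  0.    0.8  -0.41]
side
yellow 481 [ 1.6596 -0.3596] 0.0829
red 183 [0.4563 0.0962] 0.0772
yellow 197 [0.4741 0.1481] 0.0772
blue 201 [0.4921 0.2012] 0.077
scene
yellow 373 [0.8895 1.5248] 0.0831
```

Blue is placed, upright at (0.492, 0.201). Last is green.

apply_moves(claw=[1, 1, 1, 1, 1], travel=[[0, 0, 0.03], [0, 0, 0.06], [0, 0, 0.09], [0, 0, 0.1], [0, 0, 0.1]], turn=[[0, 0, 0], [0, 0, 0], [0, 0, 0], [0, 0, 0], [0, 0, 0]])

```text
t: 20.65
tcp_pos: [0.4574, -0.2774, 0.0352]
tool_rot: [0.819, 0.574, -0.0, -0.002]
force: [-0.4, 0.1, 0.6]
finger_gap: 0.996
gripper_force: 0.0
```

apply_moves(claw=[1, -1, -1, -1, -1], travel=[[0, 0, 0], [0, 0, 0], [0, 0, 0], [0, 0, 0], [0, 0, 0]], turn=[[0, 0, 0], [0, 0, 0], [0, 0, 0], [0, 0, 0], [0, 0, 0]])

```text
t: 21.07
tcp_pos: [0.4585, -0.2792, 0.0371]
tool_rot: [0.819, 0.573, 0.0, 0.001]
force: [-0.5, -0.1, -0.6]
finger_gap: 0.454
gripper_force: 0.0
```

apply_moves(claw=[-1, -1, -1, -1, -1], travel=[[0, 0, 0], [0, 0, 0], [0, 0, 0], [0, 0, 0], [0, 0, 0]], turn=[[0, 0, 0], [0, 0, 0], [0, 0, 0], [0, 0, 0], [0, 0, 0]])

```text
t: 21.48
tcp_pos: [0.4583, -0.2791, 0.0369]
tool_rot: [0.819, 0.573, 0.0, 0.001]
force: [-0.5, 0.2, 6.4]
finger_gap: 0.371
gripper_force: 29.4
```

apply_moves(claw=[-1, -1, -1, -1, -1], travel=[[0, 0, -0.03], [0, 0, -0.07], [0, 0, -0.11], [0, 0, -0.145], [0, 0, -0.156]], turn=[[0, 0, 0], [0, 0, 0], [0, 0, 0], [0, 0, 0], [0, 0, 0]])

```text
t: 21.9
tcp_pos: [0.4597, -0.2802, 0.1648]
tool_rot: [0.819, 0.573, 0.001, 0.004]
force: [0.4, -0.8, -0.4]
finger_gap: 0.368
gripper_force: 30.0
```

apply_moves(claw=[-1, -1, -1, -1, -1], travel=[[0.043, -0.011, 0], [0.086, -0.022, 0], [0.13, -0.033, 0], [0.173, -0.044, 0], [0.216, -0.055, 0]], turn=[[0, 0, 0], [0, 0, 0], [0, 0, 0], [0, 0, 0], [0, 0, 0]])

```text
t: 22.32
tcp_pos: [0.4752, -0.0997, 0.1602]
tool_rot: [0.82, 0.573, -0.0, -0.001]
force: [0.7, -0.1, -0.8]
finger_gap: 0.367
gripper_force: 30.0
```

apply_moves(claw=[-1, -1, -1, -1, -1], travel=[[0.043, -0.011, 0], [0.086, -0.022, 0], [0.13, -0.033, 0], [0.173, -0.044, 0], [0.216, -0.055, 0]], turn=[[0, 0, 0], [0, 0, 0], [0, 0, 0], [0, 0, 0], [0, 0, 0]])

```text
t: 22.73
tcp_pos: [0.4929, 0.0779, 0.1601]
tool_rot: [0.819, 0.573, -0.001, -0.001]
force: [1.4, -0.4, -0.6]
finger_gap: 0.365
gripper_force: 30.0
```

apply_moves(claw=[-1, -1, -1, -1, -1], travel=[[0.043, -0.011, 0], [0.086, -0.022, 0], [0.13, -0.033, 0], [0.173, -0.044, 0], [0.215, -0.055, 0]], turn=[[0, 0, 0], [0, 0, 0], [0, 0, 0], [0, 0, 0], [0, 0, 0]])

```text
t: 23.15
tcp_pos: [0.5105, 0.2545, 0.1599]
tool_rot: [0.819, 0.574, -0.001, -0.0]
force: [0.6, -0.1, -0.0]
finger_gap: 0.365
gripper_force: 30.0
```

apply_moves(claw=[-1, -1, -1, -1, -1], travel=[[0, 0, 0], [0, 0, 0], [0, 0, 0.02], [0, 0, 0.06], [0, 0, 0.1]], turn=[[0, 0, 0], [0, 0, 0], [0, 0, 0], [0, 0, 0], [0, 0, 0]])

```text
t: 23.57
tcp_pos: [0.512, 0.2517, 0.0808]
tool_rot: [0.82, 0.573, 0.001, 0.001]
force: [-0.4, 0.1, -0.3]
finger_gap: 0.368
gripper_force: 30.0
```

apply_moves(claw=[-1, -1, -1, -1, -1], travel=[[0, 0, 0.03], [0, 0, 0.05], [0, 0, 0.059], [0, 0, 0.059], [0, 0, 0.059]], turn=[[0, 0, 0], [0, 0, 0], [0, 0, 0], [0, 0, 0], [0, 0, 0]])

```text
t: 23.98
tcp_pos: [0.511, 0.2515, 0.0335]
tool_rot: [0.82, 0.573, -0.001, -0.0]
force: [0.3, -0.0, -0.0]
finger_gap: 0.367
gripper_force: 30.1
```

apply_moves(claw=[-1, 0, 0.5, 1, 1], travel=[[0, 0, 0], [0, 0, 0], [0, 0, 0], [0, 0, 0], [0, 0, 0]], turn=[[0, 0, 0], [0, 0, 0], [0, 0, 0], [0, 0, 0], [0, 0, 0]])

```text
t: 24.4
tcp_pos: [0.5115, 0.2528, 0.034]
tool_rot: [0.819, 0.573, 0.0, 0.0]
force: [-0.1, -0.8, -0.7]
finger_gap: 0.902
gripper_force: 0.0
```

apply_moves(claw=[1, 1, 1, 1, 1], travel=[[0, 0, 0], [0, 0, 0], [0, 0, 0], [0, 0, -0.03], [0, 0, -0.07]], turn=[[0, 0, 0], [0, 0, 0], [0, 0, 0], [0, 0, 0], [0, 0, 0]])

```text
t: 24.82
tcp_pos: [0.509, 0.2521, 0.0877]
tool_rot: [0.819, 0.573, -0.003, -0.001]
force: [0.4, -0.4, -1.0]
finger_gap: 1.002
gripper_force: 0.0
```

apply_moves(claw=[1, 1, 1, 1, 1], travel=[[0, 0, -0.04], [0, 0, -0.08], [0, 0, -0.12], [0, 0, -0.15], [0, 0, -0.15]], turn=[[0, 0, 0], [0, 0, 0], [0, 0, 0], [0, 0, 0], [0, 0, 0]])

```text
t: 25.23
tcp_pos: [0.5145, 0.2539, 0.2154]
tool_rot: [0.819, 0.574, 0.005, 0.002]
force: [0.6, 0.2, -0.3]
finger_gap: 0.999
gripper_force: 0.0
```

apply_moves(claw=[1, 1, 1, 1, 1], travel=[[-0.04, 0.02, 0], [-0.08, 0.04, 0], [-0.12, 0.06, 0], [-0.16, 0.08, 0], [-0.2, 0.1, 0]], turn=[[0, 0, 0], [0, 0, 0], [0, 0, 0], [0, 0, 0], [0, 0, 0]])

```text
t: 25.65
tcp_pos: [0.5309, 0.0737, 0.209]
tool_rot: [0.819, 0.574, -0.001, -0.0]
force: [0.4, -0.2, 0.3]
finger_gap: 0.997
gripper_force: 0.0
```

apply_moves(claw=[1, 1, 1, 1, 1], travel=[[-0.04, 0.02, 0], [-0.08, 0.04, 0], [-0.1, 0.05, 0], [-0.1, 0.05, 0], [-0.1, 0.05, 0]], turn=[[0, 0, 0], [0, 0, 0], [0, 0, 0], [0, 0, 0], [0, 0, 0]])

```text
t: 26.07
tcp_pos: [0.5413, -0.0146, 0.2089]
tool_rot: [0.82, 0.572, -0.0, -0.001]
force: [-0.5, -0.5, 0.0]
finger_gap: 1.0
gripper_force: 0.0
```

Run:
```python
from can import *
print(manip.sense()["t"])
d=manip.snapshot("side");caps(d);cv2.imwrite("pics/side2.png",d["pixels"][:,:,::-1])
```

```text
26.0667
yellow 483 [ 1.6586 -0.3607] 0.0829
red 184 [0.456  0.0968] 0.0772
yellow 203 [0.4745 0.1485] 0.0772
blue 201 [0.4918 0.2013] 0.0773
green 232 [0.51   0.2531] 0.0771
```

View pics/side2.png

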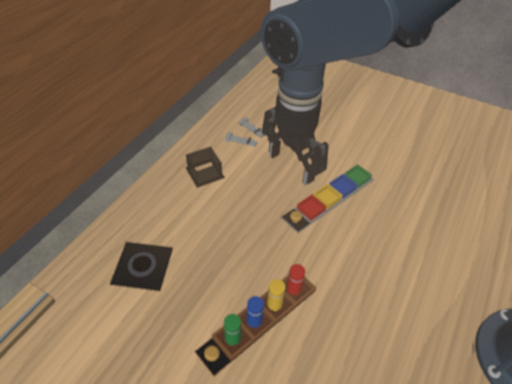

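All four cans stand upright in the lab rack: green (233,328) is next to the knob, then blue (256,311), yellow (277,295) and red (297,278). The cups are empty and the hood and lens board haven't moved.

```bash
python3 -c "
from station import manip
print(manip.sign_off())"
```

```text
the job is handed in; nothing more can be done
None
```

The job is handed in: all four canisters stand upright in the lab rack in reverse order (green nearest the knob, then blue, yellow and red), with the hood and lens board untouched, after about 26 s of robot time.

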